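Fold down the backing tabs of a restored frame in order

ROBOT

A 6-joint arm with a two-finger parallel gripper is mounted at the origin on the work surface. World frame = base frame: x ahead of the robot, y to its left, z up, the work surface at z = 0. Lengths are in m, angles in rad, forces in N, time in s.
With the tool pointing down it reaches from about 0.225 to 0.725 m from the base axis. Payload 3.1 kg.
Tool frame: the origin (TCP) lies between the finger pads; the fingertips stand finger_overhang ahead of it and the grasp point (between the pads) lies 3 mm ahead of it (finger_overhang is the distance from the TCP to the fingertips, in m); z points along the fingers, y is the line along which they close (so a half turn about z gives the same grasp; the last joint's range is limited). The gripper opens to 85 mm and grips with 20 to 120 N. Pads are 22 mm wide; open, the fingers measure 114 mm over their backs; the gripper's body (76 mm by 85 mm) begins 54 mm behind the grasp point. The pads swing forward as they close: fully open they stand 13 mm farther back than shut.
Start: joints at [-1.448, 0.048, 0.099, 1.622, 0, 1.443], TCP at [0.13, -0.509, 0.253] pointing down, gripper open.
Joint ranges: [-2.91, 2.91], [-0.99, 1.94], [-1.21, 1.42], [-2.12, 2.29], [-1.49, 1.47], [-3.14, 3.14]. Speed limits (rad/s): [2.79, 2.79, 3.14, 3.14, 3.14, 3.14].

INTERFACE

Orientations are given as a unit quaternion [w, x, y, z].
In Python, from rig import * gives the robot as it stands.
- The arm moves only by the tool move_arm, never from a script. Its argument "targets" is a list of rows, each a list of 7 numbers: the turn, a rotation vector about the tool's x, y, z in rad, then the shift along the tool's x, y, z in m, then the closure, from 0 (fully open) to 1 (shut). In form: [[rx, ry, rz, x, y, z, hand], ...]. A call has 1 to 12 rows; each row is the pose to reach, as a shift and turn from the pose commanded when the call began, along the tool's axes at that moment; what a row does not reach only later rows make up. A row lasts 1/8 s, in which the tool goes at most 62.5 mm and 10.7 degrees, less where a joint would pass 70% of its speed; a pose out of reach is approached as far as the arm can. A call with a gripper value outside its range is refused whole. The fingers move at their own pace and stop on an object; "squeeze" is the grip in N (left out, the last holds). Time passes only in rows, so rows that repeat a pose let the fingers close. It gives the time, the measured TCP pose, the force, the opening and the grip force at its end, in the units of the state.
- state(): the state, without advancing time (a new reading comes with each control period).
- camera(name): name is "scene" or "top" or "wrist"; returns a dict with "color" (420x560x3 uint8, blue, green, red), "mtx" (3x3 intrinsics, pixels), "distortion" ([k1, k2, p1, p2, k3] as OpenCV has them; the pictures are not rectified), "view" (4x4, takes a point from world to camera coordinates); the wrist camera has in their place "tool_from_camera" (4x4, takes a point from camera to tool coordinates, whose origin is the TCP and whose axes are the flange's). Camera axes: x right, y down, z forward; pixel columns grow to the right and rows downward; lengths in m; the calibration is good to about 2 mm. A picture is of the moment at which its call begins: read the wrist's pose just before it. There is no depth.
- close_job(): hands the job in; it is judged then, once.
The state is a dict: "time": time; "joint_positions": joint angles; "joint_vel": joint speeds; "joint_efforts": joint torques, N m; "tcp_pos": TCP position; "eef_rot": TCP orientation; "force": force on the tool from outside, world axes, zero at the start; "moment": the same for the moment, N m; "finger_gap": opening from 0.0 (shut) to 1.0 (fully open); "finger_force": force on a finger pad.
Only numpy, scipy, OpenCV 4.12 (cv2) and the standard library are available. Lean on these libraries where they do the work, as an engineer would, in place of code of your own. Each camera call takes 0.05 s, during which the arm holds its last target. There are 200 camera calls.

TASK

Secure the backing board of the face-down gilt frame: press the coloured retaining tabs on its far rail down with a fingertip until each lies about level, first the red one, then the yellow one, then the blue one. Press gently, leave the green tab standing up, and do not pick up or shift the backing board or any of the things lying about.

Things in the scene. Friction and masses are not known exactly. Their poses are not given: they have to be found in the camera images.
- frame: Picture frame fixed face down on the bench: gold edges, bare light-wood back up. Outer 256 x 364 mm (its x, y), 30 mm high, rails 40 mm wide, opening 170 x 280 mm. Origin: centre of the underside; z up. Its +x rail (the long one farther from the robot) carries four fold-down tabs in a row, 70 mm apart; which colour sits where varies.
- backing: Loose brown wooden backing board 162 x 272 x 10 mm lying inside the frame opening; its top is 12 mm below the back of the rails. Origin: centre of its underside. Must stay lying there.
- red_clip: Fixed steel clip on the frame's far rail, carrying the red tab. Origin: on the rail's back (30 mm above the bench), at its inner edge, right below the hinge (2 mm higher, along this body's y). Its -x axis points into the opening, the way the tab leans and folds; z up. Its plate (+x side) is 2 mm high, the screw head 4 mm.
- red_tab (a joint): Fold angle (rad) of the red-sleeved steel tab: 42 mm long from the hinge, 20 wide, 4 thick. 0: stands 32 degrees up from level, leaning over the opening (-x of its clip); 0.56: level; 0.65: springy stop 5 degrees below level. Starts at 0.02 to 0.14. Stays where left: a straight downward push of 1 to 4 N, 20 to 30 mm out from the hinge, folds it.
- red_tip (a point): Centre of the free end of the red tab (moves with it); 42 mm from the hinge line.
- yellow_clip: Fixed steel clip on the frame's far rail, carrying the yellow tab. Origin: on the rail's back (30 mm above the bench), at its inner edge, right below the hinge (2 mm higher, along this body's y). Its -x axis points into the opening, the way the tab leans and folds; z up. Its plate (+x side) is 2 mm high, the screw head 4 mm.
- yellow_tab (a joint): Fold angle (rad) of the yellow-sleeved steel tab: 42 mm long from the hinge, 20 wide, 4 thick. 0: stands 32 degrees up from level, leaning over the opening (-x of its clip); 0.56: level; 0.65: springy stop 5 degrees below level. Starts at 0.02 to 0.14. Stays where left: a straight downward push of 1 to 4 N, 20 to 30 mm out from the hinge, folds it.
- yellow_tip (a point): Centre of the free end of the yellow tab (moves with it); 42 mm from the hinge line.
- blue_clip: Fixed steel clip on the frame's far rail, carrying the blue tab. Origin: on the rail's back (30 mm above the bench), at its inner edge, right below the hinge (2 mm higher, along this body's y). Its -x axis points into the opening, the way the tab leans and folds; z up. Its plate (+x side) is 2 mm high, the screw head 4 mm.
- blue_tab (a joint): Fold angle (rad) of the blue-sleeved steel tab: 42 mm long from the hinge, 20 wide, 4 thick. 0: stands 32 degrees up from level, leaning over the opening (-x of its clip); 0.56: level; 0.65: springy stop 5 degrees below level. Starts at 0.02 to 0.14. Stays where left: a straight downward push of 1 to 4 N, 20 to 30 mm out from the hinge, folds it.
- blue_tip (a point): Centre of the free end of the blue tab (moves with it); 42 mm from the hinge line.
- green_clip: Fixed steel clip on the frame's far rail, carrying the green tab. Origin: on the rail's back (30 mm above the bench), at its inner edge, right below the hinge (2 mm higher, along this body's y). Its -x axis points into the opening, the way the tab leans and folds; z up. Its plate (+x side) is 2 mm high, the screw head 4 mm.
- green_tab (a joint): Fold angle (rad) of the green-sleeved steel tab: 42 mm long from the hinge, 20 wide, 4 thick. 0: stands 32 degrees up from level, leaning over the opening (-x of its clip); 0.56: level; 0.65: springy stop 5 degrees below level. Starts at 0.02 to 0.14. Stays where left: a straight downward push of 1 to 4 N, 20 to 30 mm out from the hinge, folds it.
- green_tip (a point): Centre of the free end of the green tab (moves with it); 42 mm from the hinge line.
- pot: Small amber pot with a red cap, 36 mm across, 45 mm high, standing loose on the backing board. Origin: centre of its foot.
- brush: Paint brush 130 mm long lying on the backing board, loose.
- bottle: White plastic bottle, 72 mm across, 200 mm high, loose on the bench. Origin: centre of its foot.
- jar: Clear glass jar with steel lid, 68 mm across, 90 mm high, loose on the bench. Origin: centre of its foot.
- mug: White mug, 80 mm across, 90 mm high, loose on the bench. Origin: centre of its foot.
- spatula: Spatula 200 mm long lying loose on the bench.
- tub: White plastic bowl, 80 mm across, 40 mm high, loose on the bench. Origin: centre of its foot.

How it is judged:
On the way, in this order (a step that is already met when the one before it is completed fails the run):
1. the red tab is down, the others still up (value of joint red_tab above 0.4 rad and value of joint each of yellow_tab, blue_tab, green_tab below 0.24 rad), for 0.1 s.
2. then the yellow tab is down, blue and green still up (value of joint each of red_tab, yellow_tab above 0.4 rad and value of joint each of blue_tab, green_tab below 0.24 rad), for 0.1 s.
3. then the blue tab is down, green still up (value of joint each of red_tab, yellow_tab, blue_tab above 0.4 rad and value of joint green_tab below 0.24 rad), for 0.1 s.
At the end, for the whole second after the job is handed in: Red, yellow and blue tabs folded to at least 0.40 rad (within about 9 degrees of level, or lower), green still below 0.24 rad; backing board within 8 mm and every bystander within 20 mm of where it began, the board at rest (all of step 3 and distance of backing from where it was at the start of the episode below 0.008 m and distance of each of pot, brush, bottle, jar, mug, spatula, tub from where it was at the start of the episode below 0.02 m and linear speed of backing below 0.02 m/s); the robot touches nothing.
It fails at once if a tab is folded before its turn ((value of joint yellow_tab above 0.24 rad and value of joint red_tab below 0.4 rad) or (value of joint blue_tab above 0.24 rad and value of joint any of red_tab, yellow_tab below 0.4 rad)).
It fails at once if the green tab is folded down (value of joint green_tab above 0.24 rad).
It fails at once if a tab, the frame or the backing is pressed harder than 20 N (contact force between the fingers and red_clip above 20 N or contact force between the fingers and yellow_clip above 20 N or contact force between the fingers and blue_clip above 20 N or contact force between the fingers and green_clip above 20 N or contact force between the fingers and frame above 20 N or contact force between the fingers and backing above 20 N).
It fails at once if the backing board is lifted or shifted by more than 8 mm (distance of backing from where it was at the start of the episode above 0.008 m).
It fails at once if a bystander is moved or lifted by more than 20 mm (distance of any of pot, brush, bottle, jar, mug, spatula, tub from where it was at the start of the episode above 0.02 m).
It also fails if it takes over 51 s, if anything falls off the work surface, if the arm or the gripper's body presses on something with over 40 N, if the wrist force passes 120 N, or if a joint passes its speed limit or range.

## Working session

There is one attempt and no reset: what is moved stays moved. The work goes in short steps, Python scripts to look and compute and a tool call to move; the robot and the scene stay as the last step left them, time stands still between calls to the robot, and variables do not carry over. Pictures are saved under pics/ and viewed, at most 10 in all, crops included, and the job is handed in when it is done.

Besides the shell and the picture viewer there is one more tool, called after "Request:" in YAML: its name, and indented under it one key for each argument. move_arm: Moves the arm, as the interface text tells. Its arguments: {"type":"object","properties":{"targets":{"type":"array"},"squeeze":{"type":"number"}},"required":["targets"]}

```bash
mkdir -p pics; python3 - <<'E'
from rig import *
import cv2
s=state()
print({k:np.round(v,4).tolist() if not isinstance(v,float) else v for k,v in s.items()} if 'np' in globals() else s)
try: print(finger_overhang)
except Exception as e: print(e)
for n in ("scene","top"):
    c=camera(n); cv2.imwrite(f"pics/{n}.png",c["color"]); print(n,c["mtx"],c["distortion"],c["view"])
E
ls
```

```text
{'time': 0.0, 'joint_positions': array([-1.44779459e+00,  4.87389887e-02,  9.75497476e-02,  1.62201558e+00,
       -1.00095757e-05,  1.44299910e+00]), 'joint_vel': array([ 1.69282554e-03, -1.03645408e-03, -7.30337925e-04, -7.62642386e-05,
       -5.18116085e-04,  2.73044601e-04]), 'joint_efforts': array([-6.03319404e-04, -3.38778198e+01,  3.20017433e+01,  2.00805778e-02,
       -3.55057609e-04, -5.18768985e-06]), 'tcp_pos': array([ 0.13020774, -0.5079959 ,  0.25209913]), 'eef_rot': array([-1.20425657e-03,  9.92147063e-01,  1.25071002e-01, -2.11729133e-06]), 'force': array([-0.11015087,  0.1145033 ,  0.74132357]), 'moment': array([-0.00220936, -0.04727828,  0.02300957]), 'finger_force': 0.0, 'finger_gap': 1.001372471419227}
0.022
scene [[427.51999773   0.         279.90852755]
 [  0.         427.51999773 220.45022716]
 [  0.           0.           1.        ]] [-0.13687663  0.          0.          0.          0.        ] [[-0.25099853  0.96794602  0.0089572   0.11402889]
 [ 0.53137782  0.14551455 -0.83454366 -0.20031438]
 [-0.80909662 -0.20470957 -0.55086899  1.59088043]
 [ 0.          0.          0.          1.        ]]
top [[444.21726644   0.         282.35152544]
 [  0.         444.21726644 210.85143811]
 [  0.           0.           1.        ]] [0.01982378 0.         0.         0.         0.        ] [[-1.36792389e-01 -9.90599710e-01  2.36541314e-04  4.89041879e-02]
 [-9.67611110e-01  1.33566730e-01 -2.14216407e-01  5.08168505e-01]
 [ 2.12171116e-01 -2.95320540e-02 -9.76786197e-01  1.16075441e+00]
 [ 0.00000000e+00  0.00000000e+00  0.00000000e+00  1.00000000e+00]]
pics
```

View pics/top.png

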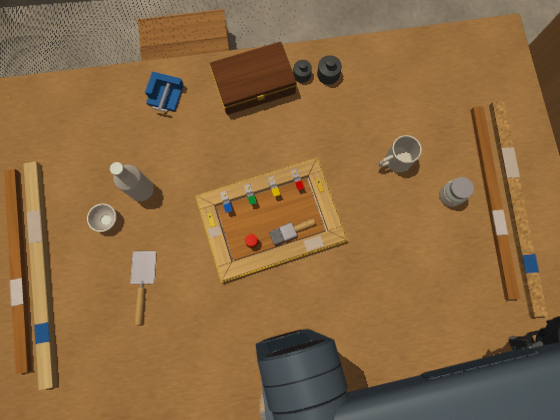

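View pics/scene.png

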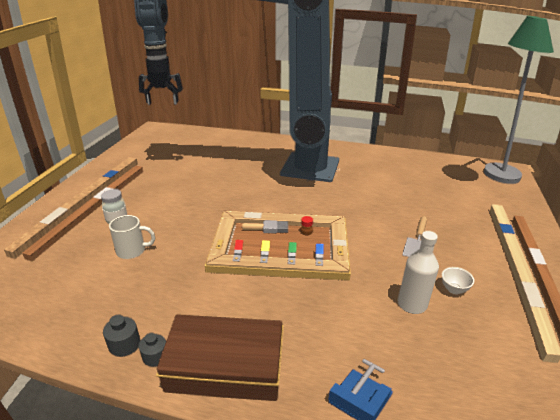

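The top view shows, left to right, the blue (228,203), green (251,197), yellow (275,189) and red (299,182) tabs. The red-capped pot is at (252,241) and the brush at (290,232). The scene view shows the same tabs at rows 243–252, columns 239–320. The bottle and mug are well clear of the frame.

```bash
cat > h.py <<'E'
import numpy as np, cv2
from scipy.spatial.transform import Rotation as R
HUE={'red':((0,8),(172,180)),'yellow':((24,33),),'blue':((105,125),),'green':((50,85),)}
def blobs(img,col,win=None,smin=150,vmin=90):
    h=cv2.cvtColor(img,cv2.COLOR_BGR2HSV); m=np.zeros(img.shape[:2],np.uint8)
    for a,b in HUE[col]: m|=cv2.inRange(h,(a,smin,vmin),(b,255,255))
    if win is not None:
        w=np.zeros_like(m); x0,y0,x1,y1=win; w[y0:y1,x0:x1]=255; m&=w
    n,l,st,ce=cv2.connectedComponentsWithStats(m)
    return sorted([(int(st[i,4]),*np.round(ce[i],1).tolist(),st[i,:4].tolist()) for i in range(1,n) if st[i,4]>8],reverse=True)[:3]
def ray(c,uv,T=None):  # T: world_from_camera
    T=np.linalg.inv(c["view"]) if T is None else T
    p=cv2.undistortPoints(np.array([[uv]],float),np.array(c["mtx"]),np.array(c["distortion"]))[0,0]
    d=T[:3,:3]@[p[0],p[1],1]; return T[:3,3],d/np.linalg.norm(d)
def onplane(c,uv,z,T=None):
    o,d=ray(c,uv,T); return o+d*(z-o[2])/d[2]
def tri(rays):
    A=sum(np.eye(3)-np.outer(d,d) for o,d in rays); b=sum((np.eye(3)-np.outer(d,d))@o for o,d in rays)
    p=np.linalg.solve(A,b); return p,max(np.linalg.norm((np.eye(3)-np.outer(d,d))@(p-o)) for o,d in rays)
E
python3 - <<'E'
from rig import *; from h import *
t=camera("top"); s=camera("scene")
P={}
for col,wt,ws in (('red',(285,165,310,195),(228,235,250,260)),('yellow',(262,178,286,200),(255,235,275,260)),('green',(240,185,262,208),(282,235,302,260)),('blue',(216,190,240,214),(310,235,330,260))):
    a=blobs(t["color"],col,wt); b=blobs(s["color"],col,ws)
    print(col,a[:2],b[:2])
    if a and b:
        p,e=tri([ray(t,a[0][1:3]),ray(s,b[0][1:3])]); P[col]=p; print(np.round(p,4),round(e,4))
p=np.array(list(P.values())); d=p[-1]-p[0]; print("row dir",d, np.linalg.norm(d)/3)
for n,uv in dict(pot=(252,240),).items(): print(n,onplane(t,uv,.073))
for uv in ((197,193),(318,160),(346,238),(224,280)): print("corner",np.round(onplane(t,uv,.03),3))
E
```

```text
red [(62, 299.4, 184.8, [295, 180, 10, 10])] [(82, 238.4, 244.2, [234, 239, 10, 11])]
[ 0.5807 -0.0793  0.0415] 0.0003
yellow [(58, 275.4, 191.6, [272, 187, 8, 10])] []
green [(47, 251.8, 199.6, [248, 196, 8, 8])] []
blue [(52, 227.6, 207.1, [224, 203, 8, 9])] [(59, 319.2, 248.1, [316, 244, 7, 9])]
[0.5439 0.1274 0.0431] 0.0001
row dir [-0.03671937  0.20674576  0.00155179] 0.06999565945021562
pot [0.43867255 0.07021529 0.073     ]
corner [0.599 0.209 0.03 ]
corner [ 0.649 -0.143  0.03 ]
corner [ 0.416 -0.185  0.03 ]
corner [0.348 0.16  0.03 ]
```

Request:
move_arm:
  targets:
    - [0,0,0.002,0.016,-0.009,0.0,1]
    - [0,0,0.008,0.054,-0.03,0.0,1]
    - [0,0,0.015,0.103,-0.058,0.0,1]
    - [0,0,0.022,0.152,-0.085,0.01,1]
    - [0,0,0.03,0.2,-0.112,0.02,1]
    - [0,0,0.037,0.25,-0.14,0.03,1]
    - [0,0,0.045,0.3,-0.168,0.04,1]
    - [0,0,0.052,0.35,-0.196,0.05,1]
    - [0,0,0.06,0.4,-0.224,0.06,1]
    - [0,0,0.07,0.44,-0.246,0.07,1]
    - [0,0,0.075,0.46,-0.258,0.075,1]
    - [0,0,0.075,0.465,-0.26,0.075,1]
  squeeze: 40

```text
time: 1.7
tcp_pos: [0.5163, -0.1389, 0.1776]
eef_rot: [-0.001, 0.996, 0.089, -0.001]
force: [-0.2, -0.2, -0.1]
finger_gap: -0.003
finger_force: 0.0
```

```bash
cat > look.py <<'E'
import sys; from rig import *; from h import *
s=state(); c=camera("wrist"); cv2.imwrite(f"pics/{sys.argv[1]}.png",c["color"])
q=s["eef_rot"]; W=np.eye(4); W[:3,:3]=R.from_quat([q[1],q[2],q[3],q[0]]).as_matrix(); W[:3,3]=s["tcp_pos"]
T=W@c["tool_from_camera"]; print("cam",np.round(T[:3,3],3),"view",np.round(T[:3,2],2),"tcp",np.round(s["tcp_pos"],4),"t",s["time"])
for col in HUE:
    for b in blobs(c["color"],col,smin=130,vmin=60): 
        if b[0]>80: print(col,b,"z=.042:",np.round(onplane(c,b[1:3],.042,T),4))
E
python3 look.py w1
```

```text
cam [ 0.582 -0.128  0.299] view [-0.26 -0.05 -0.97] tcp [ 0.5163 -0.1389  0.1776] t 1.7
red (1478, 21.9, 249.2, [0, 229, 46, 42]) z=.042: [0.4365 0.0851 0.042 ]
red (880, 215.6, 116.9, [203, 100, 26, 35]) z=.042: [ 0.5829 -0.0783  0.042 ]
yellow (750, 127.0, 115.7, [113, 100, 28, 33]) z=.042: [ 0.5716 -0.007   0.042 ]
green (295, 45.6, 122.6, [31, 103, 27, 32]) z=.042: [0.5549 0.0607 0.042 ]
```

View pics/w1.png

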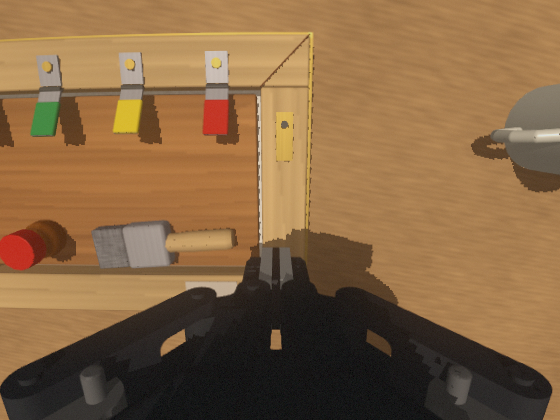

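The wrist view shows the red sleeve at (216,117) with its dark hinge line at about (216,87) and the rail's inner edge at row ~92. Yellow is at (127,116) and green at (46,122). The finger tips are at about (275,255), clear of everything.

```bash
python3 - <<'E'
from rig import *; from h import *
s=state(); c=camera("wrist"); q=s["eef_rot"]; W=np.eye(4); W[:3,:3]=R.from_quat([q[1],q[2],q[3],q[0]]).as_matrix(); W[:3,3]=s["tcp_pos"]; T=W@c["tool_from_camera"]
fx=np.array([np.cos(.1757),np.sin(.1757)]); fy=np.array([-fx[1],fx[0]])
for n,uv,z in (("hinge",(216,87),.032),("hingeY",(129,88),.032),("blob",(215.6,116.9),.043),("blobtop",(216,101),.038),("tip",(216,134),.052),("blobY",(127,115.7),.043)):
    p=onplane(c,uv,z,T); print(n,np.round(p,4),"along fx,fy",np.round([p[:2]@fx,p[:2]@fy],4))
print("tcp",s["tcp_pos"][:2]@fx,s["tcp_pos"][:2]@fy)
p=np.array([.5439,.1274]);print("blue top/scene",p@fx,p@fy); p=np.array([.5807,-.0793]);print("red",p@fx,p@fy)
E
```

```text
hinge [ 0.6068 -0.0742  0.032 ] along fx,fy [ 0.5845 -0.1792]
hingeY [ 0.5941 -0.0031  0.032 ] along fx,fy [ 0.5844 -0.1069]
blob [ 0.5833 -0.0792  0.043 ] along fx,fy [ 0.5605 -0.1799]
blobtop [ 0.5957 -0.0769  0.038 ] along fx,fy [ 0.5731 -0.1798]
tip [ 0.5705 -0.0829  0.052 ] along fx,fy [ 0.5472 -0.1814]
blobY [ 0.5721 -0.0081  0.043 ] along fx,fy [ 0.5619 -0.108 ]
tcp 0.48408714641795164 -0.22779762468130382
blue top/scene 0.5577955343049137 0.030366295616947675
red 0.5578983537382853 -0.17958398284956
```

Request:
move_arm:
  targets:
    - [0,0,0,0.01,-0.006,0,1]
    - [0,0,0,0.03,-0.02,0,1]
    - [0,0,0,0.055,-0.036,0.01,1]
    - [0,0,0,0.07,-0.045,0.03,1]
    - [0,0,0,0.0755,-0.048,0.05,1]
    - [0,0,0,0.0755,-0.048,0.07,1]
    - [0,0,0,0.0755,-0.048,0.082,1]
    - [0,0,0,0.0755,-0.048,0.086,1]
    - [0,0,0,0.0755,-0.048,0.086,1]
    - [0,0,0,0.0755,-0.048,0.086,1]

```text
time: 3.05
tcp_pos: [0.5828, -0.0812, 0.0934]
eef_rot: [0.0, 0.996, 0.088, 0.001]
force: [0.2, 0.0, 0.3]
finger_gap: -0.003
finger_force: 0.0
```

```bash
python3 look.py w2
```

```text
cam [ 0.648 -0.07   0.214] view [-0.25 -0.05 -0.97] tcp [ 0.5828 -0.0812  0.0934] t 3.05
red (1007, 269.4, 234.9, [254, 220, 34, 38]) z=.042: [ 0.5882 -0.077   0.042 ]
red (136, 2.7, 410.1, [0, 393, 10, 27]) z=.042: [0.4141 0.0978 0.042 ]
yellow (1574, 150.9, 245.2, [133, 221, 37, 49]) z=.042: [ 0.5692 -0.0077  0.042 ]
green (956, 37.8, 246.9, [20, 222, 38, 47]) z=.042: [0.5551 0.0624 0.042 ]
```

View pics/w2.png

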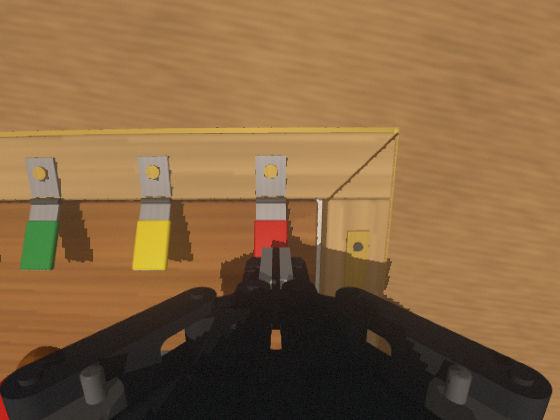

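The finger tip at (276,255) sits over the red sleeve at (270,240), so it is lined up to within about 2 mm. I'll descend gently.

Request:
move_arm:
  targets:
    - [0,0,0,0,-0.001,0.006,1]
    - [0,0,0,0,-0.001,0.012,1]
    - [0,0,0,0,-0.001,0.016,1]
    - [0,0,0,0,-0.001,0.02,1]
    - [0,0,0,0,-0.001,0.023,1]
    - [0,0,0,0,-0.001,0.026,1]
    - [0,0,0,0,-0.001,0.028,1]
    - [0,0,0,0,-0.001,0.028,1]

```text
time: 4.1
tcp_pos: [0.582, -0.0799, 0.0643]
eef_rot: [0.0, 0.996, 0.088, 0.0]
force: [-0.2, -0.3, 0.1]
finger_gap: 0.003
finger_force: 0.4
```

Request:
move_arm:
  targets:
    - [0,0,0,0,0,0.002,1]
    - [0,0,0,0,0,0.004,1]
    - [0,0,0,0,0,0.005,1]
    - [0,0,0,0,0,0.006,1]
    - [0,0,0,0,0,0.006,1]

```text
time: 4.72
tcp_pos: [0.5819, -0.0798, 0.0582]
eef_rot: [-0.0, 0.996, 0.088, -0.0]
force: [-1.2, -0.5, 1.4]
finger_gap: -0.001
finger_force: 0.4
```

```bash
python3 look.py w3; python3 -c "
from rig import *; print(state()['force'])"
```

```text
cam [ 0.647 -0.069  0.179] view [-0.26 -0.05 -0.97] tcp [ 0.5819 -0.0798  0.0582] t 4.725
red (461, 270.7, 245.1, [253, 238, 40, 20]) z=.042: [ 0.5946 -0.0757  0.042 ]
yellow (2451, 125.1, 270.6, [102, 240, 46, 62]) z=.042: [ 0.5685 -0.0072  0.042 ]
green (602, 4.9, 265.8, [0, 240, 15, 59]) z=.042: [0.5593 0.0547 0.042 ]
[ 0.12145166  1.15841809 -0.45447172]
```

View pics/w3.png

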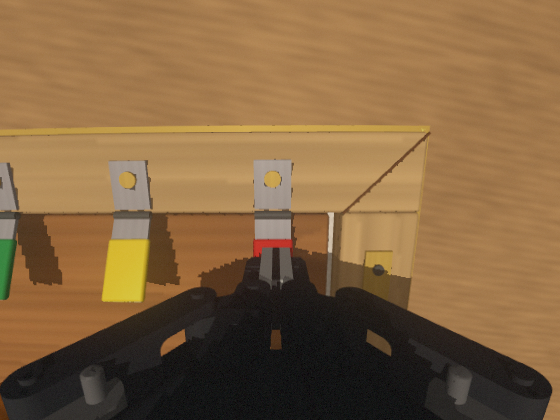

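The view shows the red tab under the finger at (271,245). It now looks rectangular, with parallel sides, so it is near level, while yellow still flares upward. I'll press 1.5 mm more, lift, and shift one pitch over to hover above yellow.

Request:
move_arm:
  targets:
    - [0,0,0,0,0,0.001,1]
    - [0,0,0,0,0,0.0015,1]
    - [0,0,0,0,0,0.0015,1]
    - [0,0,0,0,0,-0.005,1]
    - [0,0,0,0,0,-0.02,1]
    - [0,0,0,0,0,-0.036,1]
    - [0,0,0,0,-0.01,-0.04,1]
    - [0,0,0,0,-0.03,-0.04,1]
    - [0,0,0,0,-0.055,-0.04,1]
    - [0,0,0,0,-0.068,-0.038,1]
    - [0,0,0,0,-0.071,-0.036,1]
    - [0,0,0,0,-0.071,-0.036,1]

```text
time: 6.28
tcp_pos: [0.5692, -0.0098, 0.0937]
eef_rot: [0.0, 0.996, 0.088, -0.0]
force: [-0.1, 0.5, 0.7]
finger_gap: 0.001
finger_force: 0.0
```

```bash
python3 look.py w4
```

```text
cam [0.635 0.002 0.215] view [-0.26 -0.05 -0.97] tcp [ 0.5692 -0.0098  0.0937] t 6.275
red (1459, 386.1, 240.9, [369, 218, 36, 47]) z=.042: [ 0.5829 -0.0754  0.042 ]
yellow (842, 273.8, 231.6, [259, 219, 33, 38]) z=.042: [ 0.5769 -0.0078  0.042 ]
blue (1464, 43.4, 243.7, [26, 220, 36, 48]) z=.042: [0.5439 0.1305 0.042 ]
```

View pics/w4.png

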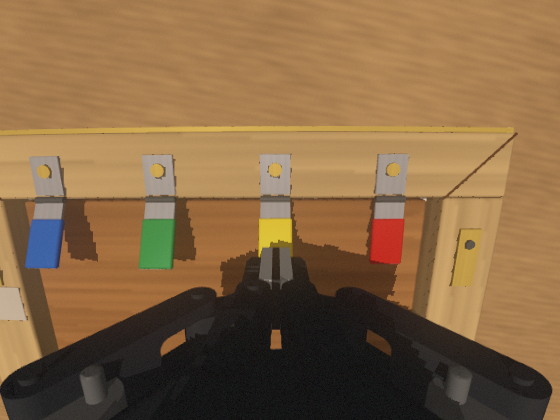

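The view shows the finger tip over yellow (275,235), with red at (386,241), green at (157,243) and blue at (43,244). Red's end is narrower, at about 30 px against 33 px, and its shadow is tighter, so it appears to be down. I'll compute the fold angle from the tip width and the ray through the tip.

```bash
cat > fold.py <<'E'
import sys; from rig import *; from h import *
from scipy.optimize import brentq
s=state(); c=camera("wrist"); q=s["eef_rot"]; W=np.eye(4); W[:3,:3]=R.from_quat([q[1],q[2],q[3],q[0]]).as_matrix(); W[:3,3]=s["tcp_pos"]; T=W@c["tool_from_camera"]
hsv=cv2.cvtColor(c["color"],cv2.COLOR_BGR2HSV); fy=np.array([-np.sin(.1757),np.cos(.1757),0])
fx=np.array([np.cos(.1757),np.sin(.1757),0])
for col in HUE:
    m=np.zeros(hsv.shape[:2],np.uint8)
    for a,b in HUE[col]: m|=cv2.inRange(hsv,(a,130,60),(b,255,255))
    m[:190]=0; m[290:]=0
    n,l,st,ce=cv2.connectedComponentsWithStats(m)
    if n<2: continue
    i=1+int(np.argmax(st[1:,4])); y0=st[i,1]; y1=y0+st[i,3]-1
    v=y1-5; xs=np.where(l[v]==i)[0]; L,Rr=(xs.min()-.5,v),(xs.max()+.5,v)
    f=lambda z: np.linalg.norm(onplane(c,L,z,T)-onplane(c,Rr,z,T))-.0202
    try: z=brentq(f,-.05,.15)
    except ValueError: z=np.nan
    p=onplane(c,np.add(L,Rr)/2,z,T); print(col,st[i,:5].tolist(),"width px",len(xs),"-> z",round(z,4),"out",round(.5845-p@fx,4))
    # fold angle from the tip row's ray: solve for tip (r=.042,angle) in the plane across the hinge
    u=st[i,0]+st[i,2]/2
    g=lambda a: onplane(c,((L[0]+Rr[0])/2,y1+.5),.032+.042*np.sin(a),T)@fx-(.5845-.042*np.cos(a))
    A=np.linspace(-.2,.7,10); print("   tip residual mm vs fold",[(round(.56-a,2),round(1e3*g(a),1)) for a in A])
E
python3 fold.py
```

```text
red [368, 218, 36, 47, 1457] width px 31 -> z 0.0333 out 0.0393
   tip residual mm vs fold [(np.float64(0.76), np.float64(-6.5)), (np.float64(0.66), np.float64(-4.0)), (np.float64(0.56), np.float64(-1.8)), (np.float64(0.46), np.float64(-0.1)), (np.float64(0.36), np.float64(1.2)), (np.float64(0.26), np.float64(2.1)), (np.float64(0.16), np.float64(2.5)), (np.float64(0.06), np.float64(2.4)), (np.float64(-0.04), np.float64(1.8)), (np.float64(-0.14), np.float64(0.8))]
yellow [258, 219, 33, 39, 863] width px 2 -> z nan out nan
   tip residual mm vs fold [(np.float64(0.76), np.float64(-1.2)), (np.float64(0.66), np.float64(1.3)), (np.float64(0.56), np.float64(3.3)), (np.float64(0.46), np.float64(4.9)), (np.float64(0.36), np.float64(6.1)), (np.float64(0.26), np.float64(6.8)), (np.float64(0.16), np.float64(7.1)), (np.float64(0.06), np.float64(6.9)), (np.float64(-0.04), np.float64(6.3)), (np.float64(-0.14), np.float64(5.2))]
blue [25, 220, 36, 48, 1457] width px 31 -> z 0.046 out 0.0364
   tip residual mm vs fold [(np.float64(0.76), np.float64(-9.7)), (np.float64(0.66), np.float64(-7.0)), (np.float64(0.56), np.float64(-4.8)), (np.float64(0.46), np.float64(-3.0)), (np.float64(0.36), np.float64(-1.7)), (np.float64(0.26), np.float64(-0.8)), (np.float64(0.16), np.float64(-0.3)), (np.float64(0.06), np.float64(-0.3)), (np.float64(-0.04), np.float64(-0.8)), (np.float64(-0.14), np.float64(-1.7))]
green [166, 262, 6, 7, 11] width px 1 -> z nan out nan
   tip residual mm vs fold [(np.float64(0.76), np.float64(-9.5)), (np.float64(0.66), np.float64(-6.9)), (np.float64(0.56), np.float64(-4.6)), (np.float64(0.46), np.float64(-2.8)), (np.float64(0.36), np.float64(-1.5)), (np.float64(0.26), np.float64(-0.6)), (np.float64(0.16), np.float64(-0.1)), (np.float64(0.06), np.float64(-0.2)), (np.float64(-0.04), np.float64(-0.6)), (np.float64(-0.14), np.float64(-1.6))]
```

Red's tip is at z ≈ 0.033, level, and it was pressed to TCP 0.057. Blue's is still up, with z ≈ 0.046 measured a few mm short of its tip. Next I'll press yellow the same way.

Request:
move_arm:
  targets:
    - [0,0,0,0,0,0.006,1]
    - [0,0,0,0,0,0.012,1]
    - [0,0,0,0,0,0.016,1]
    - [0,0,0,0,0,0.02,1]
    - [0,0,0,0,0,0.024,1]
    - [0,0,0,0,0,0.028,1]
    - [0,0,0,0,0,0.031,1]
    - [0,0,0,0,0,0.034,1]
    - [0,0,0,0,0,0.036,1]
    - [0,0,0,0,0,0.0375,1]
    - [0,0,0,0,0,0.0375,1]
    - [0,0,0,0,0,0.0375,1]

```text
time: 7.88
tcp_pos: [0.5696, -0.0099, 0.0568]
eef_rot: [-0.0, 0.996, 0.088, 0.0]
force: [-0.4, 0.5, 0.1]
finger_gap: 0.001
finger_force: 0.2
```

Request:
move_arm:
  targets:
    - [0,0,0,0,0,-0.008,1]
    - [0,0,0,0,0,-0.025,1]
    - [0,0,0,0,0,-0.045,1]
    - [0,0,0,0,-0.005,-0.055,1]
    - [0,0,0,0,-0.025,-0.055,1]
    - [0,0,0,0,-0.055,-0.055,1]
    - [0,0,0,0,-0.085,-0.055,1]
    - [0,0,0,0,-0.115,-0.055,1]
    - [0,0,0,0,-0.133,-0.05,1]
    - [0,0,0,0,-0.14,-0.04,1]
    - [0,0,0,0,-0.14,-0.037,1]
    - [0,0,0,0,-0.14,-0.037,1]

```text
time: 9.38
tcp_pos: [0.5447, 0.1271, 0.0929]
eef_rot: [0.0, 0.996, 0.087, -0.001]
force: [0.2, 0.4, 0.8]
finger_gap: -0.001
finger_force: 0.0
```

```bash
python3 look.py w5; python3 fold.py | grep -v resid
```

```text
cam [0.61  0.138 0.214] view [-0.26 -0.05 -0.97] tcp [0.5447 0.1271 0.0929] t 9.375
yellow (1295, 493.3, 240.4, [476, 219, 36, 44]) z=.042: [ 0.5701 -0.0037  0.042 ]
blue (840, 271.4, 232.9, [257, 220, 34, 37]) z=.042: [0.5516 0.1303 0.042 ]
green (1344, 392.7, 246.6, [375, 220, 36, 49]) z=.042: [0.5557 0.0569 0.042 ]
yellow [475, 219, 36, 44, 1279] width px 30 -> z 0.0365 out 0.037
blue [257, 221, 33, 36, 799] width px 4 -> z nan out nan
green [374, 220, 36, 49, 1323] width px 32 -> z 0.0397 out 0.0391
```

View pics/w5.png

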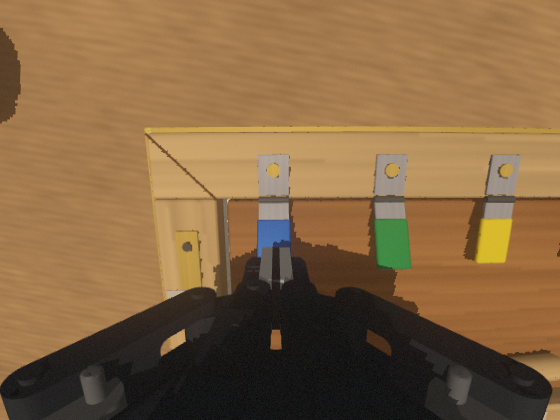

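The view shows yellow at (493,240) folded level, with its sleeve narrow and ending at row 262. Green at (393,247) still flares up, ending at row 269. The finger tip at (276,262) is over blue (271,233), so I'll press blue.

Request:
move_arm:
  targets:
    - [0,0,0,0,0,0.006,1]
    - [0,0,0,0,0,0.012,1]
    - [0,0,0,0,0,0.016,1]
    - [0,0,0,0,0,0.02,1]
    - [0,0,0,0,0,0.024,1]
    - [0,0,0,0,0,0.028,1]
    - [0,0,0,0,0,0.031,1]
    - [0,0,0,0,0,0.034,1]
    - [0,0,0,0,0,0.036,1]
    - [0,0,0,0,0,0.037,1]
    - [0,0,0,0,0,0.037,1]
    - [0,0,0,0,0,0.037,1]

```text
time: 10.98
tcp_pos: [0.5452, 0.1279, 0.0568]
eef_rot: [-0.0, 0.996, 0.088, 0.0]
force: [0.1, -1.1, -0.1]
finger_gap: 0.002
finger_force: 0.2
```

Request:
move_arm:
  targets:
    - [0,0,0,0,0,-0.008,1]
    - [0,0,0,0,0,-0.025,1]
    - [0,0,0,0,0,-0.05,1]
    - [0,0,0,0,0,-0.08,1]
    - [0,0,0,-0.01,0.01,-0.11,1]
    - [0,0,0,-0.03,0.03,-0.135,1]
    - [0,0,0,-0.05,0.05,-0.15,1]
    - [0,0,0,-0.06,0.065,-0.155,1]
    - [0,0,0,-0.06,0.07,-0.155,1]
    - [0,0,0,-0.06,0.07,-0.155,1]

```text
time: 12.22
tcp_pos: [0.4984, 0.0484, 0.2111]
eef_rot: [-0.0, 0.996, 0.088, -0.0]
force: [-0.6, 0.5, 0.3]
finger_gap: 0.005
finger_force: 0.0
```

```bash
python3 look.py w6; python3 -c "
from rig import *; import cv2; c=camera('top'); cv2.imwrite('pics/top2.png',c['color'])"
```

```text
cam [0.564 0.06  0.332] view [-0.26 -0.05 -0.97] tcp [0.4984 0.0484 0.2111] t 12.225
red (971, 238.5, 252.3, [222, 234, 36, 38]) z=.042: [0.4387 0.0756 0.042 ]
red (689, 421.3, 138.6, [410, 123, 24, 33]) z=.042: [ 0.5804 -0.0752  0.042 ]
yellow (638, 348.7, 138.4, [339, 123, 21, 32]) z=.042: [ 0.5682 -0.0082  0.042 ]
```

View pics/w6.png

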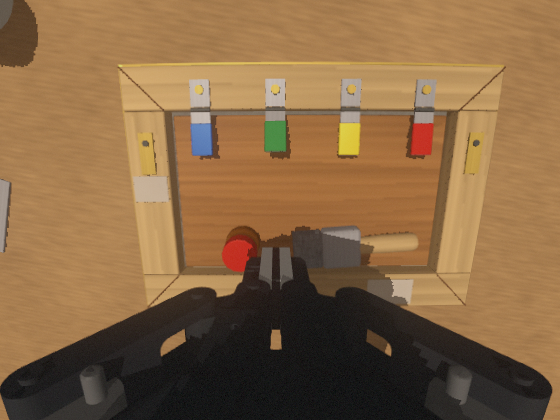

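The last view shows blue (202,139), yellow (349,138) and red (422,139) all lying flat and parallel to row 155. Green (275,137) still flares up and ends at row 152. The pot (240,250), the brush and the board are undisturbed and the arm is clear, so I'm handing in.

```bash
python3 -c "
from rig import *; print(close_job())"
```

```text
the job is handed in; nothing more can be done
None
```

I pressed the red, yellow and blue tabs down to about level, in that order, left green standing with the board and the objects on it undisturbed in the last view, and handed the job in; no verdict was returned.

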